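# Raise the engraver's guard window to its height marker

### The job

Open the clear guard window of the desktop engraving machine: with the fingertips under its front lip, push the window up until the top face of the lip is level with the point of the height marker clamped on the upright, then take the hand away and leave the window standing there. Only push: do not pinch the lip between the fingers, and leave the mug, the jar and the carton where they stand.

Things in the scene. Friction and masses are not known exactly. Their poses are not given: they have to be found in the camera images.
- engraver: Desktop engraving machine, fixed. Origin on the desk under the middle of its guard's front face; x points into the machine, y to the operator's left, z up; the front faces the robot's left, x about along world -y. Dark base 340 (x) by 360 (y), 50 high, front at x = 0. Aluminium uprights 40 mm square at y = +/-160, fronts at x = 0; crossbeam on top at 440 to 470. Only lip and marker stand in front.
- sash (a joint): Height of the window in m above its lowest position; grows upward, stops at 0 and 0.215; starts at 0 to 0.035. Clear pane in a frame 276 wide, 130 high; with its lip about 0.8 kg, balanced by counterweights to within about 1.3 N, with 3 N of sliding friction: a slow push of 2 to 5 N moves it either way and it stays where it is left.
- lip_nose (a point): Middle of the axis of the round nose bar (16 mm diameter, 200 long, along y) at the front of the window's lip; axes as the engraver's. Its height is 95 mm plus joint sash; it lies 45 mm in front of the uprights' front faces. Behind the nose the black lip plate, 10 thick, 200 wide, centred on the same height, runs back to the pane, 60 mm behind this point. Free space below down to the desk.
- lip_top (a point): Point on the lip's top face: mid width, on the front edge of the aluminium strip (200 wide, 44 deep, 6 thick) that covers the black plate; 11.5 mm above and 11 mm behind lip_nose.
- marker: Height marker, fixed: dark steel block jutting 48 mm forward, 36 wide (y), 16 high, with a black thumb screw, on the front of the upright at the operator's left, and a cone (base diameter 16, length 36) pointing level along y towards the window. Origin: middle of the block's rear face, at mid height, level with the cone's point. Its height over the desk varies from 200 to 285 mm.
- marker_tip (a point): The point of the marker's cone, 106 mm to the operator's left of the middle of the lip, 6 mm beyond the lip's end and 9 mm behind lip_nose. The lip's top face must come level with it. The lip does not touch the marker when it passes.
- mug: White mug, 80 mm diameter, 95 high, standing on the desk in front of the machine; origin centre of its underside. Not to be disturbed.
- jar: Clear jar with black cap, 56 mm diameter, 75 high, standing on the desk in front of the machine; origin centre of its underside. Not to be disturbed.
- carton: Small cardboard box 90 by 60 by 50 mm high on the desk in front of the machine; origin centre of its underside. Not to be disturbed.

How it is judged:
On the way:
1. the fingers push the window upward from beneath its lip ((contact force between the fingers and sash_c0 above 0.5 N or contact force between the fingers and sash_c1 above 0.5 N) and velocity of joint sash above 0.004 m/s), for 0.1 s.
At the end, for the whole second after the job is handed in: The lip's top face is within 8 mm of the height of the marker's point, the window at rest and released, and mug, jar and carton within 30 mm of where they stood (z of lip_top in the frame of marker_tip between -0.008 and 0.008 m and velocity of joint sash between -0.005 and 0.005 m/s and distance of each of mug, jar, carton from where it was at the start of the episode below 0.03 m); the robot touches nothing.
It fails at once if the lip is pinched between the fingers, from above and below at once ((contact force between the fingers and sash_c0 above 1 N or contact force between the fingers and sash_c1 above 1 N) and contact force between the fingers and sash_c2 above 1 N).
It fails at once if the window is drawn up by its top rail instead of pushed from beneath the lip (contact force between the fingers and sash_c5 above 1 N and velocity of joint sash above 0.004 m/s).
It fails at once if mug, jar or carton is moved, lifted or tipped (distance of any of mug, jar, carton from where it was at the start of the episode above 0.03 m or angle between any of mug, jar, carton's own z axis and vertical above 0.3 rad).
It also fails if it takes over 56 s, if anything falls off the work surface, if the arm or the gripper's body presses on something with over 40 N, if the wrist force passes 120 N, or if a joint passes its speed limit or range.

### The arm

A 6-joint arm with a two-finger parallel gripper is mounted at the origin on the work surface. World frame = base frame: x ahead of the robot, y to its left, z up, the work surface at z = 0. Lengths are in m, angles in rad, forces in N, time in s.
With the tool pointing down it reaches from about 0.275 to 0.875 m from the base axis. Payload 12.5 kg.
Tool frame: the origin (TCP) lies on the centre line of the jaws, within the pads' length; the fingertips stand r.finger_overhang ahead of it and the grasp point (between the pads) lies 3 mm ahead of it (r.finger_overhang is the distance from the TCP to the fingertips, in m); z points along the fingers, y is the line along which they close (so a half turn about z gives the same grasp; the last joint's range is limited). The gripper opens to 85 mm and grips with 20 to 120 N. Pads are 22 mm wide; open, the fingers measure 114 mm over their backs; the gripper's body (76 mm by 85 mm) begins 54 mm behind the grasp point. The pads swing forward as they close: fully open they stand 13 mm farther back than shut.
Start: joints at [1.263, 0.351, 1.652, -0, 1.139, -0.085], TCP at [0.121, 0.536, 0.253] pointing down, gripper open.
Joint ranges: [-2.75, 2.75], [-0.79, 2.1], [0.01, 2.65], [-1.57, 4.71], [0.07, 3.14], [-2.87, 2.87]. Speed limits (rad/s): [2.22, 2.22, 2.79, 3.14, 3.14, 3.14].

### API

Orientations are given as a unit quaternion [x, y, z, w].
In Python, from cell import r, optics gives the robot as it stands. The module is installed in compiled form; this text tells all that it offers. Calls block until the motion is done:
- r.move_to(position, orientation): joint-space move of the TCP to a pose.
- r.move_linear(position, rot=None, vel=0.15): straight line of the TCP; rot=None keeps the orientation; vel is the mean speed in m/s.
- r.set_joints(angles): joint-space move.
- r.set_gripper(opening, squeeze=None): opening from 0.0 (shut) to 1.0 (fully open); squeeze is the grip in N (None keeps the last); returns when the fingers have stopped.
- r.sleep(seconds).
- r.inverse_kinematics(position, orientation): joint angles nearest the present ones, or None.
- optics.get_image(name): name is "side" or "top" or "wrist"; returns a dict with "pixels" (420x560x3 uint8, red, green, blue), "depth" (420x560 float32, m along the optical axis (not along the pixel's ray), 0 where there is no reading), "fx", "fy", "cx", "cy" (pixels), "camera_from_world" (4x4, takes a point from world to camera coordinates); the wrist camera has in their place "mount" (4x4, takes a point from camera to tool coordinates, whose origin is the TCP and whose axes are the flange's). Camera axes: x right, y down, z forward; pixel columns grow to the right and rows downward; lengths in m; the calibration is good to about 2 mm. The wrist camera is an equidistant fisheye: a pixel r from the principal point sees the ray r / f radians off the axis. A picture is of the moment at which its call begins: read the wrist's pose just before it.
A pose or a line that the arm cannot do raises r.PlanningError and nothing moves.
- r.hand_in(): hands the job in; it is judged then, once.
Readings, each from a call of its own:
- r.current_t(): time.
- r.current_q(): joint angles.
- r.current_qvel(): joint speeds.
- r.current_effort(): joint torques, N m.
- r.current_tool_pos(): TCP position.
- r.current_ee_rot(): TCP orientation.
- r.current_contact_force(): force on the tool from outside, world axes, zero at the start.
- r.current_torque(): the same for the moment, N m.
- r.current_opening(): opening from 0.0 (shut) to 1.0 (fully open).
- r.current_finger_force(): force on a finger pad.
Only numpy, scipy, OpenCV 4.12 (cv2) and the standard library are available. Lean on these libraries where they do the work, as an engineer would, in place of code of your own. Each camera call takes 0.05 s, during which the arm holds its last target. There are 200 camera calls.

## Working session

There is one attempt and no reset: what is moved stays moved. The work goes in short steps, each a Python script; the robot and the scene stay as the last script left them, time stands still between calls to the robot, and variables do not carry over. Pictures are saved under pics/ and viewed, at most 10 in all, crops included, and the job is handed in when it is done.

```bash
mkdir -p pics; python3 - <<'E'
from cell import r, optics
import numpy as np, cv2
print(r.finger_overhang, r.current_t(), r.current_ee_rot(), r.current_tool_pos())
for n in ["side","top"]:
    d=optics.get_image(n); cv2.imwrite(f"pics/{n}0.png",cv2.resize(d["pixels"][:,:,::-1],(784,588)))
    np.savez(f"{n}0.npz",**d)
    print(n,d["fx"],d["fy"],d["cx"],d["cy"]);print(np.round(np.linalg.inv(d["camera_from_world"]),3))
E
```

```text
0.022 0.0 [ 1.11179648e-01  9.93800143e-01 -5.86459153e-04 -1.32576735e-04] [0.12139732 0.53611358 0.25275744]
side 387.88527515442337 387.88527515442337 278.56865577573313 203.1594422707703
[[ 0.756 -0.422  0.5    0.22 ]
 [-0.654 -0.515  0.555 -0.371]
 [ 0.023 -0.746 -0.665  0.689]
 [ 0.     0.     0.     1.   ]]
top 503.22657462608595 503.22657462608595 276.530030448589 211.88447068719063
[[-0.006 -0.988  0.154  0.441]
 [-1.     0.005 -0.005  0.046]
 [ 0.005 -0.154 -0.988  1.114]
 [ 0.     0.     0.     1.   ]]
```

View pics/side0.png

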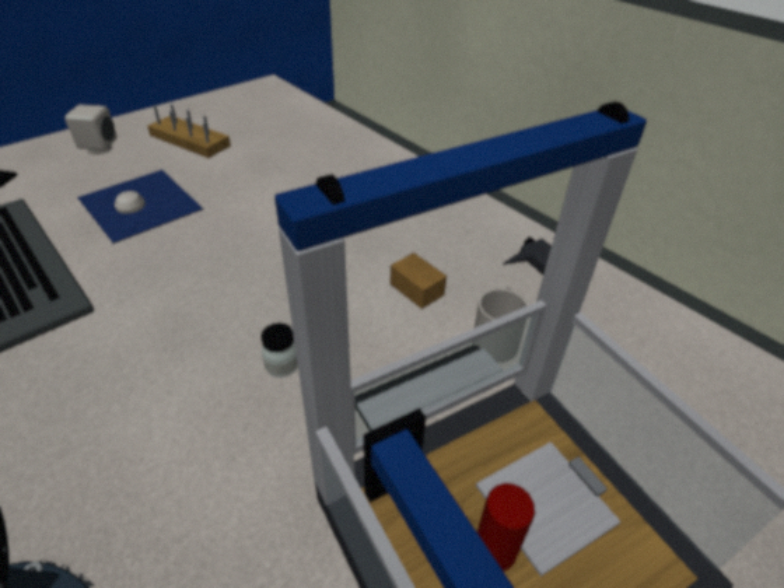

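View pics/top0.png

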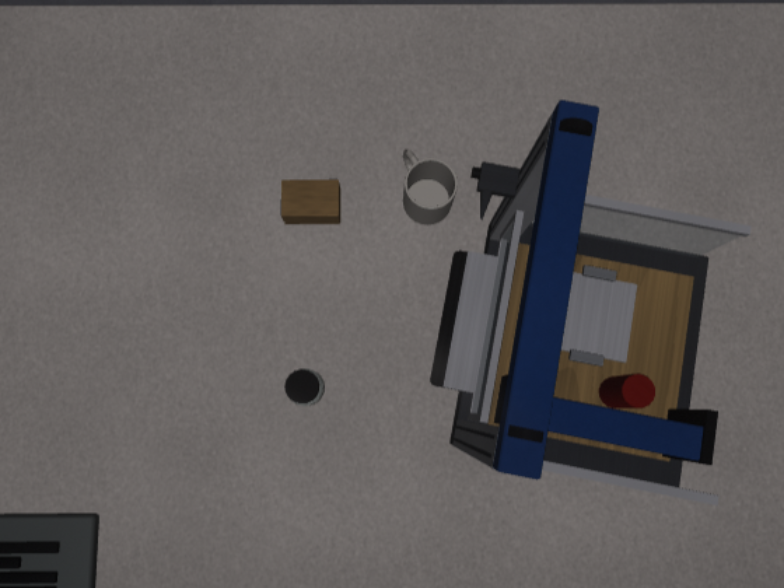

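The side view shows the marker at (530,255) with its cone tip at (504,262), the mug at (500,325), the carton at (418,278) and the jar at (280,350). In the top view the lip nose runs (460,252)-(436,385) and the cone tip is at (482,218). The mug (430,192), carton (311,200) and jar (304,387) stand clear to the left. Next I locate them and check IK.

```bash
cat > h.py <<'E'
import numpy as np
from scipy.spatial.transform import Rotation as R
def P(d,u,v,z=None,s=1.4):
    "pixel (of 1.4x view) to world: by depth median, or on plane z"
    u,v=u/s,v/s; T=np.linalg.inv(d["camera_from_world"])
    ray=T[:3,:3]@[(u-d["cx"])/d["fx"],(v-d["cy"])/d["fy"],1]
    if z is None:
        w=d["depth"][int(v)-1:int(v)+2,int(u)-1:int(u)+2]; k=np.median(w[w>0]) if (w>0).any() else np.nan
    else: k=(z-T[2,3])/ray[2]
    return T[:3,3]+k*ray
def rot(az,el,roll=0):
    "tool z along azimuth az, elevation el; tool y level at roll=0"
    z=np.array([np.cos(az)*np.cos(el),np.sin(az)*np.cos(el),np.sin(el)])
    y=np.array([-np.sin(az),np.cos(az),0]); x=np.cross(y,z)
    return (R.from_matrix(np.c_[x,y,z])*R.from_euler('z',roll)).as_quat()
E
python3 - <<'E'
from h import *
from cell import r
np.set_printoptions(precision=4,suppress=True)
t=dict(np.load("top0.npz")); s=dict(np.load("side0.npz"))
for n,u,v in [("noseFar",459,256),("noseMid",448,318),("noseNear",438,380),("stripFar",482,258),("stripMid",474,320),("stripNear",461,385),("conebase",486,196),("conetip",482,214),("block",500,180),("beamfar",575,112),("beamnear",522,465),("cap",304,387),("carton",311,198),("mugrimL",406,190),("mugrimR",454,190),("desk",200,300)]:
    print(n,P(t,u,v))
for n,u,v in [("tip",505,262),("tip2",508,262),("tip3",512,261),("block",545,255)]: print("side",n,P(s,u,v))
# triangulate tip from side and top
from scipy.optimize import least_squares
def proj(d,p):
    c=(d["camera_from_world"]@np.r_[p,1])[:3]; return 1.4*np.array([d["fx"]*c[0]/c[2]+d["cx"],d["fy"]*c[1]/c[2]+d["cy"]])
f=lambda p:np.r_[proj(t,p)-[482,219],proj(s,p)-[503,262]]
o=least_squares(f,[.6,.2,.25]);print("tri",o.x,o.fun)
for az in (-90,-70,-50,-30,0):
  for el in (0,-15,15):
    for roll in (0,90,180,-90):
      q=[r.inverse_kinematics([.42,.15+.1,z],rot(np.radians(az),np.radians(el),np.radians(roll))) for z in (.05,.25)]
      if all(x is not None for x in q): print(az,el,roll,q[0],q[1])
E
```

```text
noseFar [ 0.6575 -0.0648  0.1088]
noseMid [ 0.5666 -0.047   0.1091]
noseNear [ 0.478  -0.031   0.1109]
stripFar [ 0.6538 -0.0979  0.1117]
stripMid [ 0.5631 -0.0839  0.1123]
stripNear [ 0.4708 -0.0632  0.1125]
conebase [ 0.6989 -0.0823  0.2694]
conetip [ 0.677  -0.0774  0.2651]
block [ 0.7186 -0.0999  0.2719]
beamfar [ 0.7213 -0.1403  0.4699]
beamnear [ 0.389  -0.0774  0.4691]
cap [0.4704 0.1627 0.0733]
carton [0.7643 0.1581 0.0486]
mugrimL [0.7627 0.0109 0.0926]
mugrimR [ 0.7619 -0.0611  0.094 ]
desk [ 0.6114  0.3387 -0.0005]
side tip [ 0.6763 -0.0767  0.2651]
side tip2 [ 0.679  -0.0792  0.2652]
side tip3 [ 0.6837 -0.0815  0.2659]
side block [ 0.7181 -0.1043  0.2721]
tri [ 0.6702 -0.0772  0.2683] [ 0.3265 -0.366  -0.4772  0.0828]
-90 0 0 [ 0.7932  1.1808  1.4081 -0.8579  1.9542  1.1624] [ 0.7932  0.836   1.5097 -0.9529  2.105   0.9491]
-90 0 90 [ 0.7932  1.1808  1.4081 -0.8579  1.9542  2.7332] [ 0.7932  0.836   1.5097 -0.9529  2.105   2.5199]
-90 0 180 [ 0.7932  1.1808  1.4081 -0.8579  1.9542 -1.9792] [ 0.7932  0.836   1.5097 -0.9529  2.105  -2.1925]
-90 0 -90 [ 0.7932  1.1808  1.408
[... 4573 characters left out ...]
1276 2.2391 3.9564 1.7266 0.1631] [ 0.8021  0.5071  2.3907  3.9587  1.4022 -0.1769]
0 -15 0 [0.7828 0.9459 2.3033 3.9073 1.386  1.6479] [0.7828 0.31   2.3687 4.0819 1.0035 1.1881]
0 -15 180 [ 0.7828  0.9459  2.3033  3.9073  1.386  -1.4937] [ 0.7828  0.31    2.3687  4.0819  1.0035 -1.9535]
0 -15 -90 [0.7828 0.9459 2.3033 3.9073 1.386  0.0771] [ 0.7828  0.31    2.3687  4.0819  1.0035 -0.3827]
0 15 0 [0.7828 1.2834 2.1369 4.001  2.0233 1.7882] [0.7828 0.715  2.3606 3.9131 1.7855 1.5232]
0 15 180 [ 0.7828  1.2834  2.1369  4.001   2.0233 -1.3534] [ 0.7828  0.715   2.3606  3.9131  1.7855 -1.6184]
0 15 -90 [0.7828 1.2834 2.1369 4.001  2.0233 0.2174] [ 0.7828  0.715   2.3606  3.9131  1.7855 -0.0476]
```

```bash
cat >> h.py <<'E'
AZ,EL=np.radians(-45),np.radians(-10)
Q=rot(AZ,EL,0); A=R.from_quat(Q).as_matrix()[:,2]; H=np.array([np.cos(AZ),np.sin(AZ),0])
C=np.array([.519,-.038,0])   # contact spot on the nose, xy
def tcp(zc,back=0): return C+[0,0,zc]-.008*A-back*H   # finger axis height zc at contact
E
python3 - <<'E'
from h import *
from cell import r, optics
import cv2
np.set_printoptions(precision=3,suppress=True)
for z,b in [(.28,.11),(.066,.11),(.066,0),(.25,0)]: print(tcp(z,b),r.inverse_kinematics(tcp(z,b),Q))
r.set_gripper(0.0)
p=r.current_tool_pos(); 
r.move_to(tcp(.28,.11),Q)
print(r.current_t(),r.current_tool_pos(),r.current_contact_force())
r.move_linear(tcp(.10,.11),vel=.1)
print(r.current_t(),r.current_q(),r.current_contact_force())
d=optics.get_image("side");a=d["pixels"][:,:,::-1]
b=optics.get_image("top")["pixels"][:,:,::-1]
cv2.imwrite("pics/a1.png",cv2.resize(np.hstack([a,b]),(800,300)))
E
```

```text
[0.436 0.045 0.281] [0.541 0.318 2.293 4.59  1.297 1.035]
[0.436 0.045 0.067] [0.541 0.941 2.233 4.463 1.404 1.603]
[ 0.513 -0.032  0.067] [0.252 0.934 2.17  4.185 1.377 1.538]
[ 0.513 -0.032  0.251] [0.252 0.431 2.236 4.305 1.177 1.13 ]
4.6667 [0.436 0.045 0.282] [ 0.244 -0.065  0.866]
6.6167 [0.541 0.843 2.262 4.475 1.388 1.536] [0.455 0.286 0.74 ]
```

View pics/a1.png

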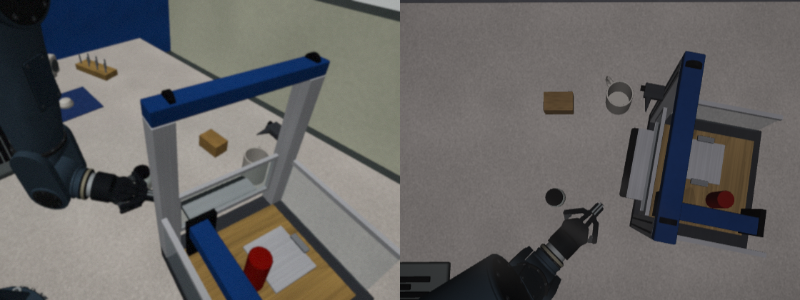

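The picture shows the closed fingertips at (603,206) in the top view, pointing at the near part of the lip, with the jar at (555,197) clear. Next I go in under the lip and feel for contact.

```bash
python3 - <<'E'
from h import *
from cell import r, optics
import cv2
np.set_printoptions(precision=3,suppress=True)
r.move_linear(tcp(.066,.11),vel=.1)
r.move_linear(tcp(.066,0),vel=.08)
f0=r.current_contact_force(); print(r.current_t(),f0)
for z in (.074,.08,.086,.092,.1):
    r.move_linear(tcp(z),vel=.03); print(z,r.current_contact_force()-f0)
t=optics.get_image("top"); np.savez("t1.npz",**t)
for n,u,v in [("stripMid",474,320),("stripFar",482,262),("stripNear",464,370),("block",500,180)]: print(n,P(t,u,v))
b=t["pixels"][:,:,::-1]; cv2.imwrite("pics/a2.png",cv2.resize(b[120:320,240:440],(600,600)))
print(r.current_t())
E
```

```text
8.7333 [-0.673 -0.425 -0.152]
0.074 [0.858 0.306 0.458]
0.08 [ 0.834  0.114 -0.87 ]
0.086 [-1.033  0.392 -0.459]
0.092 [-0.851  0.197 -1.039]
0.1 [ 0.344  0.568 -0.249]
stripMid [ 0.56  -0.081  0.137]
stripFar [ 0.643 -0.094  0.137]
stripNear [ 0.491 -0.065  0.137]
block [ 0.718 -0.1    0.272]
10.6667
```

View pics/a2.png

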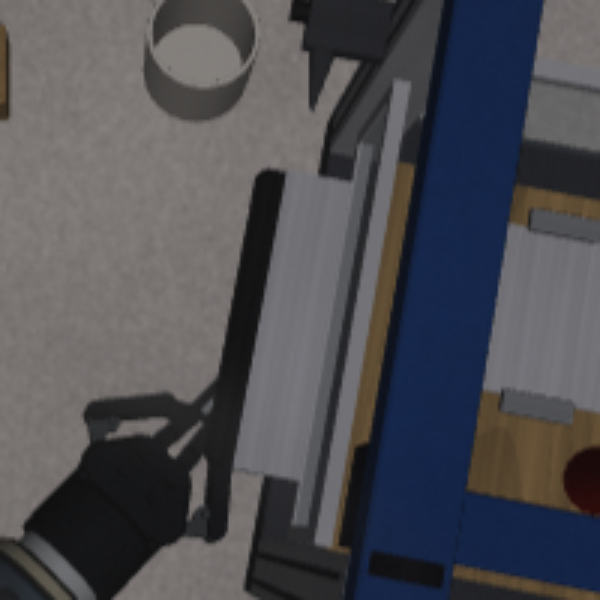

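The lip moved up by 25 mm, but a finger link at (215,480) may be what touches rather than the tip. I'll push part of the way like this. Then I'll back out and re-enter with the fingers tilted up, so that the tips are the highest part.

```bash
cat > k.py <<'E'
from h import *
EL2=np.radians(12); Q2=rot(AZ,EL2,0); A2=R.from_quat(Q2).as_matrix()[:,2]
def tcp2(zc,back=0): return C+[.012,-.002,zc]-.010*A2-back*H
E
python3 - <<'E'
from k import *
from cell import r, optics
np.set_printoptions(precision=3,suppress=True)
r.move_linear(tcp(.16),vel=.03)
t=optics.get_image("top")
for n,u,v in [("stripMid",474,320),("stripFar",482,262)]: print(n,P(t,u,v))
print(r.current_contact_force())
r.move_linear(tcp(.145),vel=.05)
r.move_linear(tcp(.145,.10),vel=.1)
t=optics.get_image("top")
for n,u,v in [("stripMid",474,320),("stripFar",482,262)]: print(n,P(t,u,v))
print(r.current_t(),r.current_q())
for z,b in [(.15,.1),(.15,0),(.25,0)]: print(r.inverse_kinematics(tcp2(z,b),Q2))
E
```

```text
stripMid [ 0.553 -0.073  0.198]
stripFar [ 0.63  -0.086  0.197]
[-0.662 -2.542 -2.668]
stripMid [ 0.553 -0.073  0.197]
stripFar [ 0.63  -0.085  0.197]
14.5167 [0.512 0.712 2.287 4.466 1.36  1.43 ]
[0.492 0.971 2.2   4.425 1.789 1.6  ]
[0.24  0.964 2.136 4.16  1.758 1.534]
[0.24  0.697 2.203 4.137 1.652 1.365]
```

```bash
python3 - <<'E'
from k import *
from cell import r, optics
import cv2
np.set_printoptions(precision=3,suppress=True)
r.move_linear(tcp2(.150,.10),rot=Q2,vel=.08)
r.move_linear(tcp2(.150),vel=.08); print(r.current_contact_force())
r.move_linear(tcp2(.18),vel=.03); print(r.current_contact_force())
r.move_linear(tcp2(.205),vel=.03)
t=optics.get_image("top"); s=optics.get_image("side")
for n,u,v in [("stripMid",474,320),("stripFar",482,262),("block",500,180)]: print(n,P(t,u,v))
print(r.current_t(),r.current_contact_force())
a,b=[x["pixels"][:,:,::-1] for x in (s,t)]
cv2.imwrite("pics/a3.png",np.hstack([cv2.resize(a[100:350,180:480],(400,333)),cv2.resize(b[90:340,200:500],(400,333))]))
E
```

```text
[-0.812  0.445 -0.375]
[ 0.893  0.481 -1.294]
stripMid [ 0.548 -0.068  0.235]
stripFar [ 0.622 -0.08   0.235]
block [ 0.719 -0.1    0.271]
18.6833 [-0.16   0.027 -0.656]
```

View pics/a3.png

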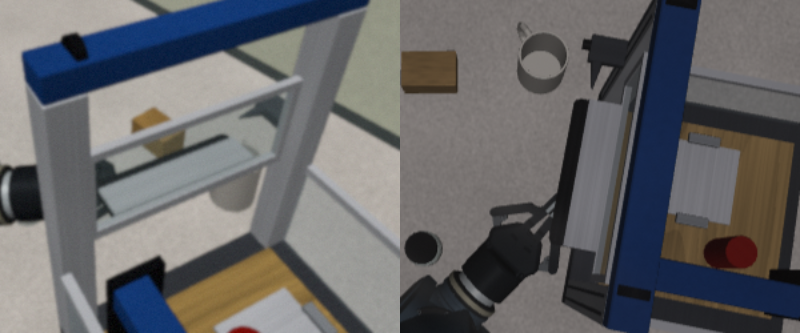

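The picture shows the fingertips under the lip at (550,210) in the top view and the window following; the lip is at 0.235 and needs to reach about 0.264.

```bash
python3 - <<'E'
from k import *
from cell import r, optics
import cv2
np.set_printoptions(precision=4,suppress=True)
def look():
    t=optics.get_image("top")
    for n,u,v in [("stripMid",474,320),("stripFar",482,262),("block",500,180),("b2",505,176),("cap",304,387),("carton",311,198)]: print(n,P(t,u,v))
    return t
r.move_linear(tcp2(.234),vel=.03); look()
r.move_linear(tcp2(.212),vel=.05)
r.move_linear(tcp2(.212,.14),vel=.1); r.sleep(.3)
t=look(); s=optics.get_image("side"); np.savez("tf.npz",**t); np.savez("sf.npz",**s)
print(r.current_t(),r.current_contact_force())
a,b=[x["pixels"][:,:,::-1] for x in (s,t)]
cv2.imwrite("pics/a4.png",np.hstack([cv2.resize(a[100:350,180:480],(400,333)),cv2.resize(b[90:340,200:500],(400,333))]))
E
```

```text
stripMid [ 0.5445 -0.0642  0.2647]
stripFar [ 0.6162 -0.0757  0.2651]
block [ 0.7186 -0.0999  0.272 ]
b2 [ 0.7235 -0.1062  0.2726]
cap [0.4704 0.1626 0.0742]
carton [0.7638 0.1579 0.05  ]
stripMid [ 0.5446 -0.0642  0.2642]
stripFar [ 0.6163 -0.0758  0.2647]
block [ 0.7187 -0.1     0.2715]
b2 [ 0.7239 -0.1064  0.2714]
cap [0.4704 0.1626 0.0735]
carton [0.7645 0.1582 0.0477]
22.3917 [-0.3263  0.5074 -0.1204]
```

View pics/a4.png

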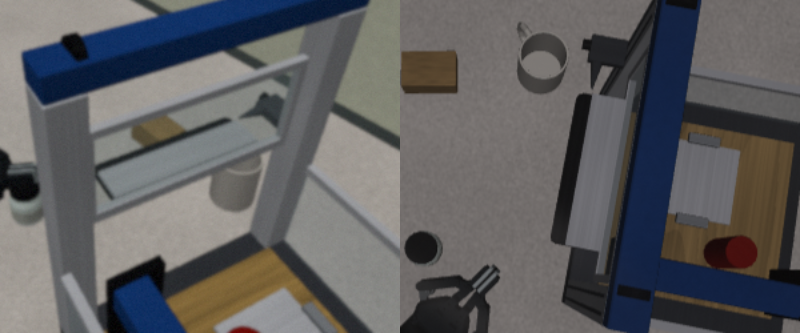

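The window stays at 0.2645 against a marker height of about 0.2635. The hand is clear at (470,290) in the top view, and the mug, jar and carton have not moved.

```bash
python3 -c "
from cell import r
print(r.hand_in(), r.current_t())"
```

```text
the job is handed in; nothing more can be done
the job is handed in; nothing more can be done
```

The window is up with the lip's top face about 1 mm above the marker point by my camera measurement (tolerance 8 mm), the hand is clear, the mug, jar and carton look undisturbed, and the job is handed in; it returned no verdict.

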